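# Lock the forming block on its arbor with the stop collar

### The arm

A 6-joint arm with a two-finger parallel gripper is mounted at the origin on the work surface. World frame = base frame: x ahead of the robot, y to its left, z up, the work surface at z = 0. Lengths are in m, angles in degrees, forces in N, time in s.
With the tool pointing down it reaches from about 0.4 to 0.825 m from the base axis. Payload 7 kg.
Tool frame: the origin (TCP) lies midway between the tips of the shut fingers; the grasp point (between the pads) lies 19 mm behind it; z points along the fingers, y is the line along which they close (so a half turn about z gives the same grasp; the last joint's range is limited). The gripper opens to 88 mm and grips with 3 to 60 N. Pads are 19 mm wide; open, the fingers measure 130 mm over their backs; the gripper's body (78 mm by 193 mm) begins 47 mm behind the grasp point.
Start: joints at [84.173, 20.546, 0.682, 0, -70.136, -16.507], TCP at [0.257, 0.624, 0.227] pointing down, gripper open.
Joint ranges: [-176.03, 176.03], [-82.01, 121.73], [-58.28, 71.71], [-173.87, 95.51], [-174.79, -0.11], [-173.66, 173.66]. Speed limits (degrees/s): [136.94, 136.94, 172.46, 180, 180, 180].

### API

Orientations are given as [roll, pitch, yaw] about the fixed x, y, z axes, in that order (R = Rz(yaw) Ry(pitch) Rx(roll)).
In Python, from plant import r, eyes, workorder gives the robot as it stands.
- The arm moves only by the tool step_arm, never from a script. Its argument "plan" is a list of rows, each a list of 5 numbers: the shift along the tool's x, y, z each as a share of 25 cm, from -1 to 1, then the turn about the tool's z as a share of 60 degrees, from -1 to 1, then the finger opening in mm, from 0 to 87.6. In form: [[x, y, z, turn, jaw], ...]. A call has 1 to 12 rows; each row is the pose to reach, as a shift and turn from the pose commanded when the call began, along the tool's axes at that moment; what a row does not reach only later rows make up. A row lasts 1/12 s, in which the tool goes at most 41.7 mm and 7.16 degrees, less where a joint would pass 70% of its speed; a pose out of reach is approached as far as the arm can. A call with a number of a shift or a turn outside -1 to 1 is refused whole. A call with a gripper value outside its range is refused whole. The fingers move at their own pace and stop on an object; "newtons" is the grip in N (left out, the last holds). Time passes only in rows, so rows that repeat a pose let the fingers close. It gives the time, the measured TCP pose, the force, the opening and the grip force at its end, in the units of the state.
- r.get_state(): the state, without advancing time (a new reading comes with each control period).
- eyes.capture(name): name is "side" or "top" or "wrist"; returns the picture (384x512x3 uint8, red, green, blue); there is no depth.
- eyes.camera_model(name): a dict with "fov_y" (degrees; the focal length in pixels is half the picture's height over the tangent of half this angle, whatever the lens; pixels are square), "cx", "cy" (the principal point, pixels), "world_to_cam" (4x4, takes a point from world to camera coordinates); the wrist camera has in their place "hand_eye" (4x4, takes a point from camera to tool coordinates, whose origin is the TCP and whose axes are the flange's). Camera axes: x right, y up, looking along -z (the intrinsics and any distortion apply to the point x, -y, -z); pixel columns grow to the right and rows downward; lengths in m; the calibration is good to about 2 mm. A picture is of the moment at which its call begins: read the wrist's pose just before it. camera_model takes no time and is no camera call.
- workorder.close_job(): hands the job in; it is judged then, once.
The state is a dict: "time_s": time; "joints": joint angles; "qd": joint speeds; "joint_torque": joint torques, N m; "tcp_pos": TCP position; "eef_rot": TCP orientation; "contact_force": force on the tool from outside, world axes, zero at the start; "moment": the same for the moment, N m; "gripper_width": finger opening in m; "gripper_force": force on a finger pad.
Only numpy, scipy, OpenCV 4.12 (cv2) and the standard library are available. Lean on these libraries where they do the work, as an engineer would, in place of code of your own. Each camera call takes 0.05 s, during which the arm holds its last target. There are 200 camera calls.

### The job

Lock the beech forming block on its shaft: swing the stop collar round until its thumbscrew stands square over the flat on top of the shaft, and with it slide the block gently home against the shoulder so that no gap is left on either side of the block. Then tighten the thumbscrew onto the flat to a good finger-tightness, a torque of about 0.4 newton-metres on the knob and not much more, and let go. Leave the other things on the counter where they are.

Things in the scene. Friction and masses are not known exactly. Their poses are not given: they have to be found in the camera images.
- arbor_stand: grey cast pedestal bolted to the counter, carrying a level shaft. Origin at counter level, z up, y along the shaft TOWARDS the pedestal column (70 mm wide, y = 77 to 117 mm, hub top 187 mm high). Shaft axis at x = 0, 150 mm high, free end at y = -125 mm. Base plate 130 x 240 x 14 mm. Where it stands and its yaw vary
- shoulder (a point): centre of the face of the steel shoulder (56 mm across) that the block must come home against: on the shaft axis, at y = +60 mm in the stand's frame; axes as the stand's. The block's and the collar's places along the shaft are measured from here
- shaft: stainless shaft fixed in the stand, 28 mm diameter, one flat 14.4 mm wide and 2 mm deep milled along its whole top side: the flat faces straight up (+z). Origin on the shaft axis over the stand's origin; axes as the stand's
- former: smooth beech wrist-forming block, oval 56 mm wide x 46 mm high x 70 mm long, keyed to the shaft: it slides along it (2 N of rubbing) but cannot turn. Origin at its middle on the shaft axis, axes as the stand's. Starts some 8 to 20 mm off the shoulder; home, its origin is 35 mm from the shoulder's face
- collar: aluminium stop collar on the shaft beyond the block, 50 mm diameter, 18 mm long; slides (1.5 N) and turns (0.2 N m) and stays where left. Origin at its centre on the shaft axis, y along the shaft as the stand's, z out along its thumbscrew: leans 0.55 to 1.15 rad from upright towards the stand's +x at first, upright when the screw faces the flat. Touches the block at 44 mm from the block's origin
- thumbscrew: the collar's set screw and its round dark steel fluted knob. Origin in the middle of the knob, z outward along the 8 mm stem, about which it turns. Slack at first, tip just clear of the shaft. Clockwise seen from outside drives it in, 16 mm per turn (a steep quick-clamp thread), against 0.25 N m of drag. It meets the flat after about 0.9 to 2.1 rad; the exact angle differs from stand to stand and must be felt. Over the round of the shaft it stops short
- knob_center (a point): middle of the knob, 34 mm diameter x 24 mm high: grip it round. 56 mm from the shaft axis while slack, 50 to 53 mm when tight. Once the tip bears, the torque climbs about 0.05 N m over the free drag per 0.1 rad; 0.4 N m while turning presses it on with 60 N, and the thread holds it. At a standstill the drag can show either way round: judge by the climb over like readings of free turning
- wrist_cuff: bystander: mint-green thermoplastic cuff, 76 x 65 x 43 mm, lying mouth down; origin under its middle
- buckle: bystander: black plastic ratchet buckle, 56 x 26 x 20 mm; origin under its middle
- hook_a: bystander: nickel-plated wire finger hook, 50 mm long, flat on the counter
- hook_b: bystander: a like finger hook, lying on the stand's base plate
- spare_collar: bystander: bare aluminium ring of 50 mm diameter, 18 mm high, lying flat on the counter; not part of the job
- finger_cone: bystander: upright beech cone 38 mm across, 110 mm high; origin under it
- rivet_jar: bystander: clear jar with a steel lid, 60 mm across, 75 mm high; origin under it

How it is judged:
By the outcome, as a careful person would: the job done as asked, in the order asked, and still so for the second after the job is handed in, with the robot touching nothing.
It also fails if it takes over 67 s, if anything falls off the work surface, if the arm or the gripper's body presses on something with over 40 N, if the wrist force passes 120 N, or if a joint passes its speed limit or range.

## Working session

There is one attempt and no reset: what is moved stays moved. The work goes in short steps, Python scripts to look and compute and a tool call to move; the robot and the scene stay as the last step left them, time stands still between calls to the robot, and variables do not carry over. Pictures are saved under pics/ and viewed, at most 10 in all, crops included, and the job is handed in when it is done.

Besides the shell and the picture viewer there is one more tool, called after ">>>" as a command line: name --pt "numbers of a row" for each row, then --argument value for the rest. step_arm: Moves the arm, as the interface text tells. Its arguments: {"type":"object","properties":{"plan":{"type":"array"},"newtons":{"type":"number"}},"required":["plan"]}

```bash
ls; mkdir -p pics; python3 - <<'E'
from plant import r,eyes,workorder
import cv2,numpy as np
print(r.get_state())
ims=[]
for n in ("side","top","wrist"):
    im=eyes.capture(n); cv2.imwrite(f"pics/{n}0.png",im[...,::-1]); print(n,eyes.camera_model(n))
E
```

```text
pics
{'time_s': 0.0, 'joints': array([ 8.41717676e+01,  2.05902244e+01,  6.34468211e-01, -1.80795249e-02,
       -7.01342606e+01, -1.65073886e+01]), 'qd': array([ 0.04085749, -0.1222829 ,  0.01824819, -0.02634864,  0.03942835,
        0.02574316]), 'joint_torque': array([ 4.19389371e-04, -5.82715809e+01,  2.93070495e+01,  6.99703753e+00,
        6.97188894e-03, -1.59509377e-04]), 'tcp_pos': array([0.25636919, 0.62391281, 0.22564803]), 'eef_rot': array([ 1.79908864e+02, -9.28399861e-03, -2.23417706e+01]), 'contact_force': array([-0.45422461,  0.48639268, -0.53132582]), 'moment': array([ 0.0195971 , -0.00436096,  0.00148332]), 'gripper_force': 0.0, 'gripper_width': 0.08783101771882318}
side {'fov_y': 48.304782903355765, 'cx': 265.3517102352961, 'cy': 184.2556553939785, 'world_to_cam': array([[-9.65244556e-01, -2.61346987e-01, -8.35751137e-04,
         5.31975010e-01],
       [ 1.85551793e-01, -6.87551751e-01,  7.02027864e-01,
        -1.70433155e-01],
       [-1.84047489e-01,  6.77473499e-01,  7.12148987e-01,
        -1.17616878e+00],
       [ 0.00000000e+00,  0.00000000e+00,  0.00000000e+00,
         1.00000000e+00]])}
top {'fov_y': 44.15473173534818, 'cx': 247.14711084011088, 'cy': 184.94512916613215, 'world_to_cam': array([[-0.00441036, -0.99998432, -0.00345212,  0.02068039],
       [ 0.99850715, -0.00459174,  0.05442789, -0.52621681],
       [-0.05444289, -0.00320692,  0.99851174, -1.46154021],
       [ 0.        ,  0.        ,  0.        ,  1.        ]])}
wrist {'fov_y': 58.754521612346565, 'cx': 252.45382868467385, 'cy': 189.10114721457396, 'hand_eye': array([[ 4.75366552e-04,  9.55752524e-01,  2.94171525e-01,
         8.00997893e-02],
       [ 9.99999806e-01, -3.36257669e-04, -5.23461079e-04,
        -4.11140830e-04],
       [-4.01381816e-04,  2.94171717e-01, -9.55752499e-01,
        -1.58244876e-01],
       [ 0.00000000e+00,  0.00000000e+00,  0.00000000e+00,
         1.00000000e+00]])}
```

View pics/side0.png

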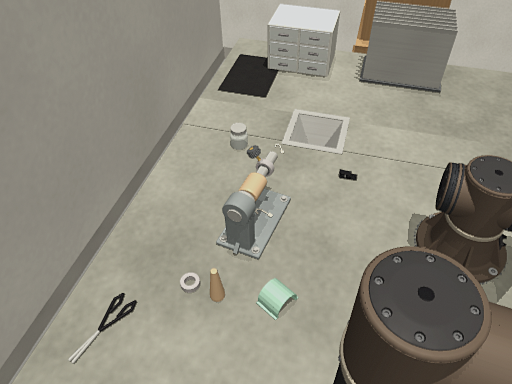

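View pics/top0.png

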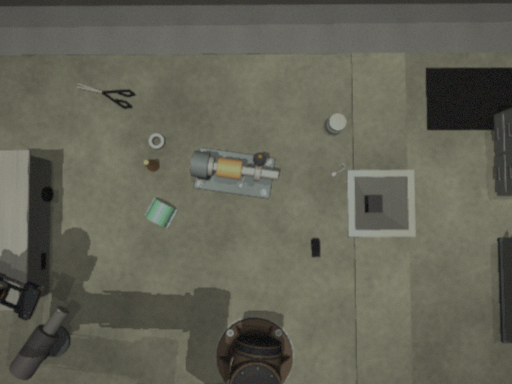

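```bash
cat > h.py <<'E'
import numpy as np,cv2
from plant import r,eyes,workorder
from scipy.spatial.transform import Rotation as R
def pose():
    s=r.get_state(); T=np.eye(4); T[:3,:3]=R.from_euler('xyz',s['eef_rot'],degrees=True).as_matrix(); T[:3,3]=s['tcp_pos']; return T,s
def cam(n,T=None):
    m=eyes.camera_model(n); f=192/np.tan(np.radians(m['fov_y']/2))
    C=T@m['hand_eye'] if n=='wrist' else np.linalg.inv(m['world_to_cam'])
    return C,f,m['cx'],m['cy']
def ray(c,u,v):
    C,f,cx,cy=c; d=C[:3,:3]@np.array([(u-cx)/f,-(v-cy)/f,-1]); return C[:3,3],d
def onz(c,u,v,z):
    o,d=ray(c,u,v); return o+d*(z-o[2])/d[2]
def proj(c,p):
    C,f,cx,cy=c; q=C[:3,:3].T@(np.array(p)-C[:3,3]); return cx+f*q[0]/-q[2], cy-f*q[1]/-q[2]
def tri(c1,a,c2,b):
    o1,d1=ray(c1,*a);o2,d2=ray(c2,*b)
    t=np.linalg.lstsq(np.c_[d1,-d2],o2-o1,rcond=None)[0]; p,q=o1+d1*t[0],o2+d2*t[1]
    return (p+q)/2,np.linalg.norm(p-q)
E
python3 - <<'E'
from h import *
c=cam('top'); s=cam('side')
print('end',onz(c,279,174,.15),'knob',onz(c,260,158,.185),tri(c,(260,158),s,(254,152)),'hub',onz(c,202,164,.17))
a=cv2.imread('pics/top0.png')[130:220,180:300]; b=cv2.imread('pics/side0.png')[130:260,205:305]
a=cv2.resize(a,(480,360),interpolation=2); b=cv2.resize(b,(300,360),interpolation=2)
cv2.imwrite('pics/crop0.png',np.hstack([a,b]))
E
```

```text
end [ 0.5495563  -0.07252697  0.15      ] knob [ 0.59145502 -0.01810734  0.185     ] (array([ 0.58912087, -0.0181715 ,  0.19384377]), np.float64(0.0027357198260859234)) hub [0.57705338 0.1437929  0.17      ]
```

View pics/crop0.png

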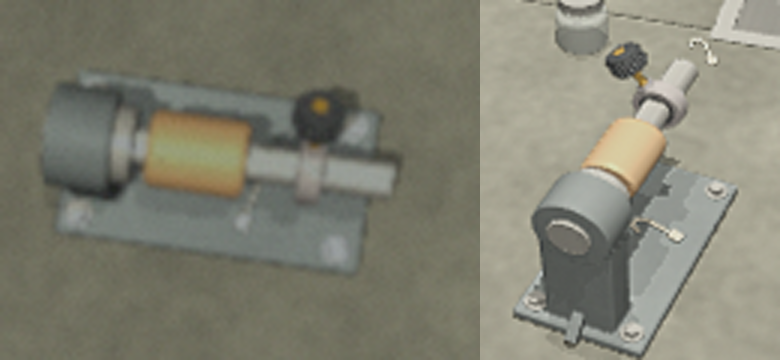

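>>> step_arm --pt "0 0 -0.15 0 87" --pt "0.1 0.1 -0.3 0.1 87" --pt "1 0.92 -0.36 1 87" --pt "1 0.92 -0.36 1 87" --pt "1 0.92 -0.36 1 87" --pt "1 0.92 -0.36 1 87" --pt "1 0.92 -0.36 1 87" --pt "1 0.92 -0.36 1 87" --pt "1 0.92 -0.36 1 87" --pt "1 0.92 -0.36 1 87" --pt "1 0.92 -0.36 1 87" --pt "1 0.92 -0.36 1 87"

```text
time_s: 1.15
tcp_pos: [0.4008, 0.3155, 0.3169]
eef_rot: [-180.0, 0.0, -82.4]
contact_force: [-0.5, 0.1, -1.5]
gripper_width: 0.0869
gripper_force: 0.0
```

>>> step_arm --pt "0.9 -0.3 0 0.25 87" --pt "0.9 -0.3 0 0.25 87" --pt "0.9 -0.3 0 0.25 87" --pt "0.9 -0.3 0 0.25 87" --pt "0.9 -0.3 0 0.25 87" --pt "0.9 -0.3 0 0.25 87" --pt "0.9 -0.3 0 0.25 87"

```text
time_s: 1.73
tcp_pos: [0.5061, 0.1008, 0.3159]
eef_rot: [180.0, -0.1, -97.4]
contact_force: [0.1, 1.3, 0.0]
gripper_width: 0.0873
gripper_force: 0.0
```

>>> step_arm --pt "0.51 -0.15 0 0 87" --pt "0.51 -0.15 0 0 87" --pt "0.51 -0.15 0 0 87" --pt "0.51 -0.15 0 0 87" --pt "0.51 -0.15 0 0 87" --pt "0.51 -0.15 0 0 87"

```text
time_s: 2.23
tcp_pos: [0.5258, -0.0272, 0.316]
eef_rot: [179.9, -0.0, -97.3]
contact_force: [-0.2, 0.2, -0.2]
gripper_width: 0.0871
gripper_force: 0.0
```

```bash
python3 - <<'E'
from h import *
T,s=pose(); im=eyes.capture('wrist'); cv2.imwrite('pics/w1.png',im[...,::-1]); np.save('T1',T)
print(s['tcp_pos'],s['eef_rot'],s['joints'],s['contact_force'],s['moment'])
E
```

```text
[ 0.52575052 -0.02723414  0.31602686] [ 1.79948877e+02 -3.96662288e-03 -9.73494533e+01] [ 1.83862839e+01  3.72627792e+00 -9.36389806e+00 -1.91188061e-02
 -7.69575992e+01 -2.57314166e+01] [-0.19974036  0.23783343 -0.21378231] [ 0.12219274 -0.05415274  0.01111521]
```

View pics/w1.png

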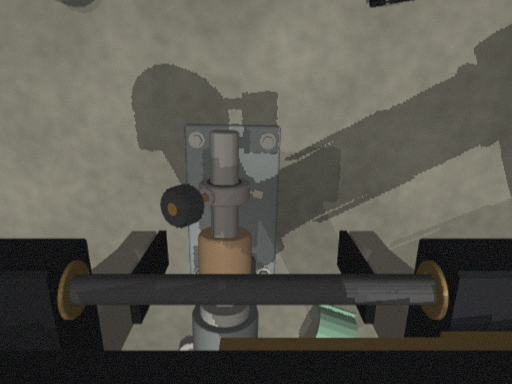

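```bash
python3 - <<'E'
from h import *
T=np.load('T1.npy'); c=cam('wrist',T); im=cv2.imread('pics/w1.png')
# shaft edges by row gradient
g=cv2.cvtColor(im,6).astype(float)
P=[]
for v in list(range(140,178,4))+list(range(236,262,4)):
    row=cv2.GaussianBlur(g[v-1:v+2].mean(0)[None],(5,1),1)[0]; d=np.gradient(row)
    lo,hi=(185,215) if v<200 else (190,212), (232,262)
    if not isinstance(lo,tuple): lo=(185,215)
    a=lo[0]+np.argmax(abs(d[lo[0]:lo[1]])); b=hi[0]+np.argmax(abs(d[hi[0]:hi[1]]))
    p=onz(c,(a+b)/2,v,.15); P.append(p); print(v,a,b,p[:2].round(4))
S=onz(c,224.5,133,.15);print('end',S)
print('collar c',onz(c,224.5,190,.15), 'knob z.19',onz(c,183,206,.19))
for z in (.14,.15,.163,.173,.18,.19,.2): print(z,onz(c,183,206,z))
t=cam('top'); print(tri(t,(260,158),c,(183,206)))
E
```

```text
140 188 259 [ 0.5496 -0.0593]
144 203 260 [ 0.5426 -0.0546]
148 213 239 [ 0.5484 -0.0514]
152 213 239 [ 0.5489 -0.0476]
156 213 239 [ 0.5495 -0.0437]
160 213 239 [ 0.5501 -0.0398]
164 214 241 [ 0.5493 -0.0357]
168 214 243 [ 0.5489 -0.0316]
172 213 245 [ 0.549  -0.0276]
176 202 248 [ 0.5535 -0.0241]
236 198 233 [0.573  0.0383]
240 197 256 [0.5624 0.0443]
244 197 257 [0.5625 0.0489]
248 193 252 [0.5679 0.0529]
252 193 252 [0.5686 0.0575]
256 194 249 [0.5704 0.062 ]
260 193 250 [0.5711 0.0667]
end [ 0.54762586 -0.06575831  0.15      ]
collar c [ 0.55617377 -0.0098995   0.15      ] knob z.19 [ 0.58991175 -0.0117992   0.19      ]
0.14 [0.60288045 0.00478423 0.14      ]
0.15 [0.60028671 0.00146754 0.15      ]
0.163 [ 0.59691485 -0.00284415  0.163     ]
0.173 [ 0.59432111 -0.00616083  0.173     ]
0.18 [ 0.59250549 -0.00848251  0.18      ]
0.19 [ 0.58991175 -0.0117992   0.19      ]
0.2 [ 0.58731801 -0.01511589  0.2       ]
(array([ 0.58781153, -0.01701892,  0.20404802]), np.float64(0.003260256324046981))
```

>>> step_arm --pt "-0.081 -0.191 0.1 0.02 87" --pt "-0.081 -0.191 0.25 0.02 87" --pt "-0.081 -0.191 0.3 0.02 87" --pt "-0.081 -0.191 0.3 0.02 87" --pt "-0.081 -0.191 0.4 0.02 87" --pt "-0.081 -0.191 0.47 0.02 87" --pt "-0.081 -0.191 0.53 0.02 87" --pt "-0.081 -0.191 0.53 0.02 87" --pt "-0.081 -0.191 0.53 0.02 87"

```text
time_s: 3.03
tcp_pos: [0.5757, -0.0128, 0.1852]
eef_rot: [-180.0, -0.0, -98.4]
contact_force: [-0.2, 0.4, 0.0]
gripper_width: 0.0868
gripper_force: 0.0
```

```bash
python3 - <<'E'
from h import *
T,s=pose(); im=eyes.capture('wrist'); cv2.imwrite('pics/w2.png',im[...,::-1]); np.save('T2',T)
print(s['tcp_pos'],s['eef_rot'],s['contact_force'],s['moment'])
print(proj(cam('wrist',T),(.5562,-.0095,.206)))
E
```

```text
[ 0.57574906 -0.0127787   0.18519049] [-1.79974545e+02 -2.11508777e-02 -9.84303447e+01] [-0.16942367  0.40182902  0.02664337] [ 0.12302535 -0.10953062 -0.05637102]
(np.float64(296.8820543543859), np.float64(268.2856608139391))
```

View pics/w2.png

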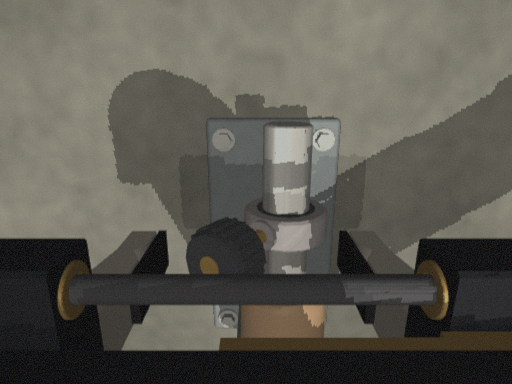

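```bash
python3 - <<'E'
from h import *
T=np.load('T2.npy'); c=cam('wrist',T); g=cv2.imread('pics/w2.png',0).astype(float)
Q=[]
for v in range(132,200,4):
    d=abs(np.gradient(cv2.GaussianBlur(g[v-1:v+2].mean(0)[None],(5,1),1)[0])); a=252+np.argmax(d[252:276]); b=300+np.argmax(d[300:324])
    # silhouette edges of cylinder near z .15
    p=np.linalg.inv(T)@np.r_[onz(c,(a+b)/2,v,.152),1]; Q.append(p[:2]*1e3); print(v,a,b,(p[:2]*1e3).round(1))
Q=np.array(Q); print(np.median(Q[:,1]),np.polyfit(Q[:,0],Q[:,1],1))
for u,v,z in((225,257,.1955),(285,235,.165),(288,124,.15)): print((np.linalg.inv(T)@np.r_[onz(c,u,v,z),1]*1e3).round(1))
E
```

```text
132 274 318 [54. 24.]
136 273 320 [51.8 24.3]
140 273 318 [49.5 23.8]
144 273 312 [47.3 22.2]
148 273 306 [45.  20.6]
152 272 307 [42.7 20.7]
156 273 308 [40.4 21.3]
160 272 311 [38.1 22. ]
164 272 311 [35.7 22.1]
168 273 311 [33.4 22.4]
172 273 311 [31.  22.5]
176 273 311 [28.6 22.6]
180 273 310 [26.2 22.4]
184 273 310 [23.8 22.5]
188 272 306 [21.3 21.1]
192 273 304 [18.9 20.9]
196 274 305 [16.4 21.5]
22.23860660187682 [ 0.04461802 20.59177734]
[-3.00e-01 -1.36e+01 -1.03e+01  1.00e+03]
[  -2.8   18.2   20.2 1000. ]
[  58.2   19.6   35.2 1000. ]
```

>>> step_arm --pt "0 0.015 0 0 87" --pt "0 0.03 0 0 87" --pt "0 0.045 0 0 87" --pt "0 0.06 0 0 80" --pt "0 0.07 0 0 74" --pt "0 0.079 0 0 68" --pt "0 0.079 0 0 62" --pt "0 0.079 0 0 56" --pt "0 0.079 0 0 50" --pt "0 0.079 0 0 45" --pt "0 0.079 0 0 40" --pt "0 0.079 0 0 38" --newtons 10

```text
time_s: 4.08
tcp_pos: [0.5673, -0.0101, 0.1927]
eef_rot: [-178.6, 0.3, -98.3]
contact_force: [18.7, -3.9, 19.0]
gripper_width: 0.0619
gripper_force: 10.0
```

>>> step_arm --pt "0 0 0 0 36" --pt "0 0 0 0 33" --pt "0 0 0 0 30" --pt "0 0 0 0 30" --pt "0 0 0 0 30" --pt "0 0 0 0 30"

```text
time_s: 4.58
tcp_pos: [0.5673, -0.0101, 0.1927]
eef_rot: [-178.6, 0.3, -98.3]
contact_force: [18.1, -4.7, 19.0]
gripper_width: 0.0622
gripper_force: 10.0
```

```bash
python3 - <<'E'
from h import *
T,s=pose(); im=eyes.capture('wrist'); cv2.imwrite('pics/w3.png',im[...,::-1]); np.save('T3',T)
print(s['tcp_pos'],s['eef_rot'],s['contact_force'],s['moment'],s['gripper_width'],s['gripper_force'])
E
```

```text
[ 0.56728438 -0.01013156  0.19267982] [-178.55161202    0.27530677  -98.34792172] [18.14411374 -4.71811348 18.96899423] [-1.61035751 -7.76520737 -0.14440686] 0.06215775459264654 10.002070963382721
```

View pics/w3.png

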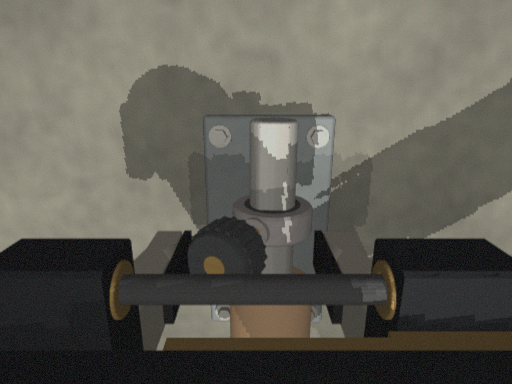

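>>> step_arm --pt "0 0 -0.03 0 62" --pt "0 0 -0.05 0 60" --pt "0 0 -0.06 0 58" --pt "0 0 -0.065 0 55" --pt "0 0 -0.07 0 52" --pt "0 0 -0.075 0 49" --pt "0 0 -0.08 0 46" --pt "0 0 -0.085 0 43" --pt "0 0 -0.09 0 40" --pt "0 0 -0.09 0 38" --pt "0 0 -0.09 0 36" --newtons 12

```text
time_s: 5.55
tcp_pos: [0.5563, -0.0107, 0.2067]
eef_rot: [-180.0, -0.0, -98.5]
contact_force: [3.9, -0.3, 3.0]
gripper_width: 0.0371
gripper_force: 2.0
```

>>> step_arm --pt "0 0 0 0 46" --pt "0 0 0 0 46" --pt "0 0 0 0 46" --pt "0 0 0.04 0 46" --pt "0 0 0.084 0 46" --pt "0 0 0.084 0 44" --pt "0 0 0.084 0 40" --pt "0 0 0.084 0 36" --pt "0 0 0.084 0 30" --pt "0 0 0.084 0 30" --pt "0 0 0.084 0 30" --pt "0 0 0.084 0 30" --newtons 15

```text
time_s: 6.55
tcp_pos: [0.5565, -0.0108, 0.1858]
eef_rot: [-180.0, 0.0, -98.5]
contact_force: [3.2, -2.1, -3.4]
gripper_width: 0.0337
gripper_force: 15.0
```

```bash
python3 - <<'E'
from h import *
T,s=pose(); im=eyes.capture('wrist'); cv2.imwrite('pics/w4.png',im[...,::-1]); np.save('T4',T)
print(s['tcp_pos'],s['eef_rot'],s['contact_force'],s['moment'],s['gripper_width'],s['gripper_force'])
E
```

```text
[ 0.55645274 -0.01077634  0.18575782] [-1.79950202e+02  8.70796398e-03 -9.85380984e+01] [ 3.16902914 -2.11681841 -3.42625404] [-0.59907324 -1.28713696 -0.03355065] 0.03374645380153989 14.999827444553375
```

View pics/w4.png

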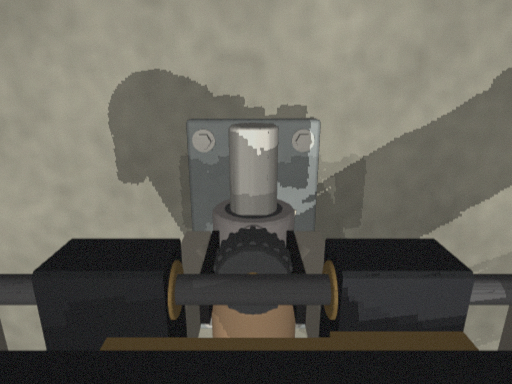

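>>> step_arm --pt "-0.01 0 0 0 30" --pt "-0.023 0 0 0 30" --pt "-0.036 0 0 0 30" --pt "-0.049 0 0 0 30" --pt "-0.062 0 0 0 30" --pt "-0.075 0 0 0 30" --pt "-0.088 0 0 0 30" --pt "-0.1 0 0 0 30" --pt "-0.112 0 0 0 30" --pt "-0.124 0 0 0 30" --pt "-0.136 0 0 0 30" --pt "-0.136 0 0 0 30" --newtons 20

```text
time_s: 7.6
tcp_pos: [0.5615, 0.0238, 0.1858]
eef_rot: [-180.0, 0.0, -98.5]
contact_force: [5.2, -0.7, -2.7]
gripper_width: 0.0334
gripper_force: 20.0
```

```bash
python3 - <<'E'
from h import *
T,s=pose(); im=eyes.capture('wrist');im2=eyes.capture('top'); cv2.imwrite('pics/w5.png',np.hstack([im[:300,120:400],cv2.resize(im2[130:220,180:300],(400,300),interpolation=2)])[...,::-1]); np.save('T5',T)
print(s['tcp_pos'],s['eef_rot'],s['contact_force'],s['moment'],s['gripper_width'],s['gripper_force'])
c=cam('wrist',T); print((np.linalg.inv(T)@np.r_[onz(c,253.5,100,.15),1])[:3])
E
```

```text
[0.56149126 0.0237764  0.18575323] [-1.79962605e+02  2.85658345e-02 -9.84981693e+01] [ 5.17080162 -0.658893   -2.74961462] [ 0.11065765 -1.59380665 -0.0753327 ] 0.03339378886296192 19.999841451644897
[0.07119045 0.0002069  0.03571761]
```

View pics/w5.png

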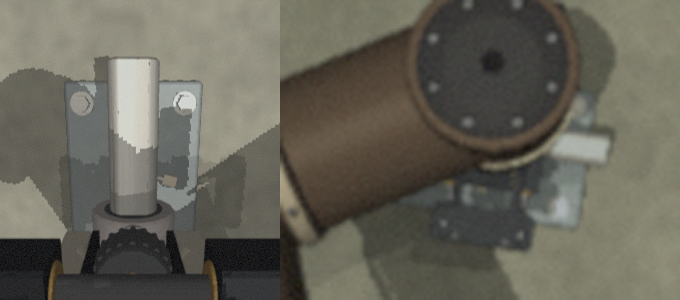

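>>> step_arm --pt "-0.006 0 0 0 30" --pt "-0.012 0 0 0 30" --pt "-0.018 0 0 0 30" --pt "-0.024 0 0 0 30" --pt "-0.03 0 0 0 30"

```text
time_s: 8.12
tcp_pos: [0.5623, 0.0296, 0.1857]
eef_rot: [-180.0, -0.1, -98.5]
contact_force: [4.9, -3.0, -2.6]
gripper_width: 0.0335
gripper_force: 20.0
```

>>> step_arm --pt "-0.004 0 0 0 30" --pt "-0.008 0 0 0 30" --pt "-0.012 0 0 0 30"

```text
time_s: 8.37
tcp_pos: [0.5627, 0.0326, 0.1857]
eef_rot: [-180.0, -0.1, -98.5]
contact_force: [5.3, -4.4, -2.7]
gripper_width: 0.0334
gripper_force: 20.0
```

>>> step_arm --pt "-0.004 0 0 0 30" --pt "-0.008 0 0 0 30"

```text
time_s: 8.53
tcp_pos: [0.563, 0.0345, 0.1857]
eef_rot: [-180.0, -0.1, -98.5]
contact_force: [4.5, -4.7, -2.7]
gripper_width: 0.0331
gripper_force: 20.0
```

>>> step_arm --pt "-0.004 0 0 0 30" --pt "-0.008 0 0 0 30"

```text
time_s: 8.7
tcp_pos: [0.5632, 0.0363, 0.1857]
eef_rot: [-180.0, -0.1, -98.5]
contact_force: [5.4, -8.8, -1.8]
gripper_width: 0.0335
gripper_force: 20.0
```

>>> step_arm --pt "-0.004 0 0 0 30" --pt "-0.008 0 0 0 30"

```text
time_s: 8.87
tcp_pos: [0.5632, 0.0366, 0.1858]
eef_rot: [180.0, -0.2, -98.5]
contact_force: [5.1, -16.4, -3.0]
gripper_width: 0.0334
gripper_force: 20.0
```

>>> step_arm --pt "-0.004 0 0 0 30" --pt "-0.008 0 0 0 30"

```text
time_s: 9.03
tcp_pos: [0.5631, 0.0369, 0.1858]
eef_rot: [179.9, -0.4, -98.6]
contact_force: [5.8, -23.7, -2.5]
gripper_width: 0.0334
gripper_force: 20.0
```

>>> step_arm --pt "0.007 0 0 0 30" --pt "0.014 0 0 0 30" --pt "0.014 0 0 0 30" --pt "0.014 0 0 0 30" --newtons 45

```text
time_s: 9.37
tcp_pos: [0.5631, 0.0363, 0.1857]
eef_rot: [180.0, -0.1, -98.6]
contact_force: [4.8, -7.8, -2.2]
gripper_width: 0.0331
gripper_force: 45.0
```

```bash
cat > m.py <<'E'
from h import *
T,s=pose(); print(s['contact_force'].round(2),s['moment'].round(3),s['joints'][[0,5]].round(2),s['joint_torque'][5].round(3),s['eef_rot'].round(2),s['tcp_pos'].round(4),s['gripper_width'].round(4),s['gripper_force'])
E
python3 m.py
```

```text
Traceback (most recent call last):
  File "m.py", line 2, in <module>
    T,s=pose(); print(s['contact_force'].round(2),s['moment'].round(3),s['joints'][[0,5]].round(2),s['joint_torque'][5].round(3),s['eef_rot'].round(2),s['tcp_pos'].round(4),s['gripper_width'].round(4),s['gripper_force'])
                                                                                                                                                                             ^^^^^^^^^^^^^^^^^^^^^^^^
AttributeError: 'float' object has no attribute 'round'
```

```bash
sed -i "s/s\['gripper_width'\].round(4)/s['gripper_width']/" m.py; python3 m.py
```

```text
[ 4.8  -7.8  -2.23] [-2.407 -1.939 -0.12 ] [ 23.62 -32.23] 0.143 [ 1.7999e+02 -1.1000e-01 -9.8570e+01] [0.5631 0.0363 0.1857] 0.03313960600318875 44.99970495700836
```

>>> step_arm --pt "0 0 0.0009 0.083 30" --pt "0 0 0.0018 0.167 30" --pt "0 0 0.0027 0.25 30" --pt "0 0 0.0036 0.333 30"

```text
time_s: 9.7
tcp_pos: [0.5629, 0.0363, 0.1849]
eef_rot: [-180.0, -0.1, -118.7]
contact_force: [3.9, -6.4, -1.6]
gripper_width: 0.0333
gripper_force: 45.0
```

```bash
python3 m.py
```

```text
[ 3.85 -6.37 -1.62] [-2.338 -1.513  0.16 ] [ 23.64 -52.43] 1.476 [-1.7998e+02 -1.3000e-01 -1.1875e+02] [0.5629 0.0363 0.1849] 0.03334422151788513 44.99549746513367
```

>>> step_arm --pt "0 0 0.0009 0.083 30" --pt "0 0 0.0018 0.167 30" --pt "0 0 0.0027 0.25 30" --pt "0 0 0.0036 0.333 30"

```text
time_s: 10.03
tcp_pos: [0.5627, 0.0364, 0.1839]
eef_rot: [-180.0, -0.1, -138.7]
contact_force: [2.7, -5.5, -0.4]
gripper_width: 0.0331
gripper_force: 45.0
```

```bash
python3 m.py
```

```text
[ 2.7  -5.54 -0.42] [-2.132 -1.217  0.217] [ 23.64 -72.41] 1.476 [-1.7995e+02 -1.3000e-01 -1.3872e+02] [0.5627 0.0364 0.1839] 0.033093340260597306 44.9954491853714
```

>>> step_arm --pt "0 0 0.0009 0.083 30" --pt "0 0 0.0018 0.167 30"

```text
time_s: 10.2
tcp_pos: [0.5627, 0.0364, 0.1835]
eef_rot: [-179.9, -0.1, -148.7]
contact_force: [1.7, -5.4, -0.6]
gripper_width: 0.0334
gripper_force: 45.0
```

```bash
python3 m.py
```

```text
[ 1.67 -5.38 -0.57] [-2.044 -1.075  0.223] [ 23.65 -82.43] 1.518 [-1.7994e+02 -1.2000e-01 -1.4874e+02] [0.5627 0.0364 0.1835] 0.03344768270281218 44.995402693748474
```

>>> step_arm --pt "0 0 0.0009 0.083 30" --pt "0 0 0.0018 0.167 30"

```text
time_s: 10.37
tcp_pos: [0.5626, 0.0365, 0.183]
eef_rot: [-179.9, -0.1, -158.8]
contact_force: [1.7, -4.7, 0.3]
gripper_width: 0.0335
gripper_force: 45.0
```

```bash
python3 m.py
```

```text
[ 1.73 -4.67  0.29] [-1.899 -0.993  0.262] [ 23.65 -92.46] 1.515 [-1.7993e+02 -1.1000e-01 -1.5876e+02] [0.5626 0.0365 0.183 ] 0.03348501463836398 44.995463490486145
```

>>> step_arm --pt "0 0 0.0009 0.083 30" --pt "0 0 0.0018 0.167 30"

```text
time_s: 10.53
tcp_pos: [0.5626, 0.0366, 0.1826]
eef_rot: [-179.9, -0.1, -168.8]
contact_force: [2.1, -3.7, 0.9]
gripper_width: 0.0331
gripper_force: 45.0
```

```bash
python3 m.py
```

```text
[ 2.07 -3.66  0.85] [-1.769 -0.836  0.239] [  23.66 -102.48] 1.515 [-1.7991e+02 -1.0000e-01 -1.6878e+02] [0.5626 0.0366 0.1826] 0.03313066773869771 44.99549925327301
```

>>> step_arm --pt "0 0 0.0009 0.083 30" --pt "0 0 0.0018 0.167 30"

```text
time_s: 10.7
tcp_pos: [0.5626, 0.0367, 0.1822]
eef_rot: [-179.9, -0.1, -178.8]
contact_force: [1.7, -3.6, 0.1]
gripper_width: 0.0329
gripper_force: 45.0
```

```bash
python3 m.py
```

```text
[ 1.69 -3.61  0.14] [-1.585 -0.891  0.257] [  23.66 -112.49] 1.515 [-1.799e+02 -8.000e-02 -1.788e+02] [0.5626 0.0367 0.1822] 0.0329499046753356 44.99548316001892
```

>>> step_arm --pt "0 0.003 0.0009 0.083 30" --pt "0 0.006 0.0018 0.167 30"

```text
time_s: 10.87
tcp_pos: [0.5625, 0.0371, 0.1818]
eef_rot: [-179.8, -0.1, 171.2]
contact_force: [3.4, -12.5, 1.2]
gripper_width: 0.0334
gripper_force: 45.0
```

```bash
python3 m.py
```

```text
[  3.38 -12.53   1.16] [-4.575 -1.332  0.31 ] [  23.77 -122.67] 1.492 [-1.7978e+02 -7.0000e-02  1.7119e+02] [0.5625 0.0371 0.1818] 0.033384292881657604 44.996039271354675
```

>>> step_arm --pt "0 0 0.0009 0.083 30" --pt "0 0 0.0018 0.167 30"

```text
time_s: 11.03
tcp_pos: [0.5625, 0.0371, 0.1816]
eef_rot: [-179.8, -0.0, 161.2]
contact_force: [2.7, -8.2, 3.1]
gripper_width: 0.0332
gripper_force: 45.0
```

```bash
python3 m.py
```

```text
[ 2.65 -8.18  3.1 ] [-3.312 -0.683  0.453] [  23.77 -132.67] 1.327 [-1.7978e+02 -2.0000e-02  1.6118e+02] [0.5625 0.0371 0.1816] 0.03318735922697239 44.99650776386261
```

>>> step_arm --pt "0 0 0 0 30"

```text
time_s: 11.12
tcp_pos: [0.5625, 0.0371, 0.1816]
eef_rot: [-179.8, -0.0, 161.1]
contact_force: [1.7, -9.5, 1.7]
gripper_width: 0.0326
gripper_force: 45.0
```

```bash
python3 m.py; python3 - <<'E'
from h import *
for i in range(4):
    eyes.capture('top'); print(r.get_state()['moment'].round(3),r.get_state()['eef_rot'][2])
E
```

```text
[ 1.68 -9.48  1.65] [-3.418 -0.885 -0.034] [  23.77 -132.76] -1.521 [-1.7979e+02 -2.0000e-02  1.6109e+02] [0.5625 0.0371 0.1816] 0.03263227195265997 45.00208854675293
[-3.398 -0.891 -0.091] 161.29648706266923
[-3.37  -0.918 -0.098] 161.3575746641231
[-3.45  -0.906 -0.05 ] 161.36781074782047
[-3.384 -0.875 -0.094] 161.3669761144258
```

>>> step_arm --pt "0 -0.004 0 0 30" --pt "0 -0.008 0 0 30" --pt "0 -0.008 0 0 40" --pt "0 -0.008 0 0 50" --pt "0 -0.008 0 0 60" --pt "0 -0.008 0 0 60" --pt "0 -0.008 -0.05 0 60" --pt "0 -0.008 -0.15 0 60" --pt "0 -0.008 -0.3 0 60" --pt "0 -0.008 -0.45 0 60" --pt "0 -0.008 -0.6 0 60" --pt "0 -0.008 -0.6 0 60"

```text
time_s: 12.32
tcp_pos: [0.5653, 0.0375, 0.3393]
eef_rot: [179.7, 0.6, 161.4]
contact_force: [1.2, -0.1, 1.0]
gripper_width: 0.0601
gripper_force: 0.0
```

>>> step_arm --pt "0.3 0 0 -0.5 60" --pt "0.5 0.2 0 -1 60" --pt "0.7 0.4 0 -1 60" --pt "0.7 0.4 0 -1 60" --pt "0.7 0.4 0 -1 60" --pt "0.7 0.4 0 -1 60" --pt "0.7 0.4 0 -1 60" --pt "0.7 0.4 0 -1 60" --pt "0.7 0.4 0 -1 60" --pt "0.7 0.4 0 -1 60"

```text
time_s: 13.15
tcp_pos: [0.4283, 0.1883, 0.3309]
eef_rot: [180.0, -0.0, -138.4]
contact_force: [-0.2, -0.6, 0.7]
gripper_width: 0.0599
gripper_force: 0.0
```

```bash
python3 - <<'E'
from h import *
T,s=pose(); w=eyes.capture('wrist'); im=eyes.capture('side');im2=eyes.capture('top')
cv2.imwrite('pics/f.png',np.hstack([cv2.resize(im[130:260,205:305],(300,390),interpolation=2),cv2.resize(im2[130:220,180:300],(480,390),interpolation=2)])[...,::-1]); cv2.imwrite('pics/fw.png',w[...,::-1]); print(s['tcp_pos'],s['eef_rot'],s['contact_force'])
E
```

```text
[0.42827575 0.18825838 0.33086266] [ 1.79983966e+02 -2.23969644e-02 -1.38440019e+02] [-0.19424758 -0.56036828  0.68928125]
```

View pics/f.png

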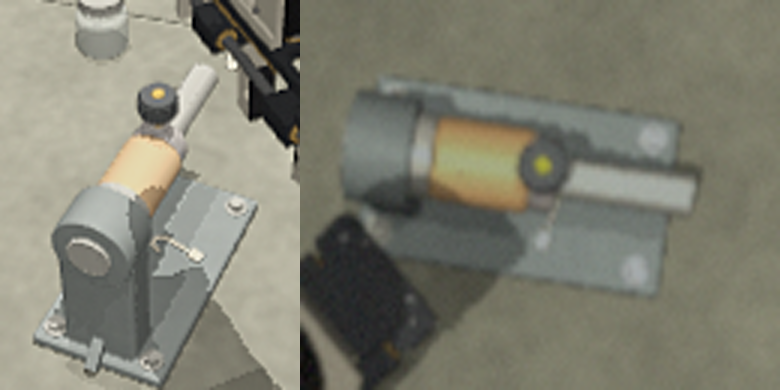

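```bash
python3 - <<'E'
from h import *
t=cam('top'); s=cam('side')
# stand axis from w4/w5 : tool y offset ~0.75mm, point & dir
T=np.load('T5.npy'); a=T[:3,3].copy(); y=-T[:3,0]; 
top=cv2.cvtColor(eyes.capture('top'),cv2.COLOR_RGB2HSV)
m=cv2.inRange(top,(20,120,90),(35,255,255)); m[:150]=0;m[180:]=0;m[:,:235]=0;m[:,250:]=0
v,u=np.nonzero(m); print(len(u),u.mean(),v.mean())
for z in (.202,.214):
    print(z,'predicted',proj(t,(.5625,.0371,z)))
print('shaft end pred',proj(t,np.r_[(T@[.094,.00075,0,1])[:2],.15]),'seen',180+692/4,130+187/390*90)
for uv in ((180+243/4,130+165*90/390),(u.mean(),v.mean())): print(onz(t,*uv,.214))
E
```

```text
10 240.3 167.7
0.202 predicted (np.float64(239.95902909636197), np.float64(167.9745839058167))
0.214 predicted (np.float64(239.87633064372795), np.float64(167.57373876255946))
shaft end pred (np.float64(277.79118551927445), np.float64(174.95519966445502)) seen 353.0 173.15384615384616
[0.56112508 0.0347451  0.214     ]
[0.56215237 0.03595684 0.214     ]
```

```bash
python3 -c "
from plant import workorder
print(workorder.close_job())"
```

```text
the job is handed in; nothing more can be done
None
```

The job is handed in; no verdict came back. The collar stands upright over the flat to within about 1 mm at the knob, and the block is home against the shoulder. The thumbscrew is tightened to roughly 0.40–0.45 N·m, and the gripper is clear of everything.

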